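# Close and lock the book-squaring jig

## Task

Close the squaring jig on the old book and lock it: push the red knob so that its brass pin runs forward along the long leg of the L-shaped slot to the corner (the jaw then slides the book up to the fence), then push the knob sideways so that the pin runs to the very end of the short leg. Only push the knob, lift nothing, and leave the bowl, brush, jar and wooden block where they are.

Things in the scene. Friction and masses are not known exactly. Their poses are not given: they have to be found in the camera images.
- jig: Squaring jig: a fixed light-wood board on the table, x -160 to 218, y -130 to 120 mm in its own frame, top at z = 18 mm. Frame: origin on the table under the board, z up, +x the closing direction (towards the dark fence at x 197 to 215 mm, 55 mm high), +y to the left of that. An aluminium plate (x -125 to 3, y 15 to 107, top z = 30 mm) holds the slot.
- corner (a point): Corner of the L-shaped slot (15 mm wide, dark inside): the pin's axis when the long leg is done, at jig x -20, y 40 mm, on the plate's top (z = 30 mm). The long leg runs along jig +x to here (80 mm of travel), the short leg from here along jig +y (45 mm).
- slot_end (a point): End of the short leg: where the pin's axis is when it is fully home (jig x -20, y 85, z = 30 mm).
- knob_center (a point): Centre of the red round knob, 96 mm across, its upright side from z = 38 to 66 mm above the table, flat top at 72 mm; too wide to grip; does not turn. Its jig -x and -y sides are free to push. Under it a steel plate (top z = 31 mm) reaches 50 mm from the knob's centre along jig -x and 62 mm along -y: push above z = 40 mm. A tongue (z 34 to 40 mm) runs along +y to the pin.
- pin (a point): Head of the brass pin (18 mm wide, z about 43 mm) on the tongue, 90 mm from the knob's centre along jig +y; the 12 mm pin below it runs in the slot with 1.5 mm play each side and moves with the knob.
- jaw (a joint): Travel of the jaw, knob and pin along jig +x, in m: 0 = open (pin at the start end of the long leg), 0.080 = closed (pin at the corner). The jaw is a dark wooden bar (25 mm thick, z 19 to 52 mm) 40 mm ahead of the knob, which pushes the book. It stays where it is left; it takes about 3 to 8 N to move.
- latch (a joint): Travel of knob and pin along jig +y, in m: 0 = pin in the long leg, 0.045 = at the end of the short leg. Possible only with the jaw closed to within 3 mm of 0.080. It stays where it is left; it takes about 2 to 5 N to move.
- book_center (a point): Centre of the loose old brown book lying flat on the board between jaw and fence, 100 mm (jig x) x 150 mm x 28 mm, about 0.4 kg. Home at the fence it is at about jig x 145 to 147 mm.
- bowl: White paste bowl, loose, 124 mm across, 55 mm high; origin under its centre. Leave alone.
- brush: Paste brush lying on the table, about 190 mm long along its x; origin under its middle. Leave alone.
- jar_center (a point): Centre of an amber glass jar, loose, 60 mm across, 80 mm high. Leave alone.
- block_center (a point): Centre of a loose light-wood block 60 x 90 x 40 mm. Leave alone.
Things that resemble listed ones, but are neither listed nor needed, are in the scene too. What is shaped like the part that bears book_center but grey is not meant.

How it is judged:
On the way:
1. the pin has reached the corner of the slot: the jaw is closed (value of joint jaw above 0.074 m), for 0.1 s.
At the end, for the whole second after the job is handed in: The jaw is closed (travel above 74 of 80 mm), the pin stands within 4 mm of the end of the short leg, the book lies flat and still on the board, up against the fence (within about 9 mm) (value of joint jaw above 0.074 m and value of joint latch above 0.041 m and x of book_center in the frame of jig above 0.138 m and height (world z) of book_center below 0.04 m and linear speed of book below 0.02 m/s and velocity of joint latch below 0.01 m/s); the robot touches nothing.
It fails at once if the book is lifted or tipped off the board (height (world z) of book_center above 0.045 m).
It fails at once if the bowl is moved (over 20 mm) (distance of bowl from where it was at the start of the episode above 0.02 m).
It fails at once if the brush is moved (over 20 mm) (distance of brush from where it was at the start of the episode above 0.02 m).
It fails at once if the jar is moved (over 20 mm) (distance of jar_center from where it was at the start of the episode above 0.02 m).
It fails at once if the block is moved (over 20 mm) (distance of block_center from where it was at the start of the episode above 0.02 m).
It also fails if it takes over 38 s, if anything falls off the work surface, if the arm or the gripper's body presses on something with over 40 N, if the wrist force passes 120 N, or if a joint passes its speed limit or range.

## Robot

A 7-joint arm with a two-finger parallel gripper is mounted at the origin on the work surface. World frame = base frame: x ahead of the robot, y to its left, z up, the work surface at z = 0. Lengths are in m, angles in rad, forces in N, time in s.
With the tool pointing down it reaches from about 0.4 to 0.875 m from the base axis. Payload 19.3 kg.
Tool frame: the origin (TCP) lies midway between the tips of the shut fingers; the grasp point (between the pads) lies 19 mm behind it; x points along the fingers, y is the direction in which the jaws open and shut, and the axes are right-handed (so a half turn about x gives the same grasp; the last joint's range is limited). The gripper opens to 85 mm and grips with 20 to 120 N. Pads are 22 mm wide; open, the fingers measure 114 mm over their backs; the gripper's body (76 mm by 85 mm) begins 54 mm behind the grasp point. The pads swing forward as they close: fully open they stand 13 mm farther back than shut.
Start: joints at [-1.41, 0.521, -0.036, 1.599, 0.021, 1.021, -0.113], TCP at [0.143, 0.608, 0.231] pointing down, gripper open.
Joint ranges: [-2.91, 2.91], [-0.3, 2.13], [-1.5, 1.42], [0.17, 2.43], [-1.26, 4.41], [0.16, 1.93], [-2.52, 2.52]. Speed limits (rad/s): [1.89, 1.89, 2.39, 2.39, 3.01, 3.01, 3.01].

## Interface

Orientations are given as [roll, pitch, yaw] about the fixed x, y, z axes, in that order (R = Rz(yaw) Ry(pitch) Rx(roll)).
In Python, from workcell import telemetry, vision, workorder gives the robot as it stands. The module is installed in compiled form; this text tells all that it offers.
- The arm moves only by the tool play_rows, never from a script. Its argument "deltas" is a list of rows, each a list of 7 numbers: the shift along the world's x, y, z in mm, then the turn, a rotation vector about the world's x, y, z in degrees, then the finger opening in mm, from 0 to 85.4. In form: [[x, y, z, wx, wy, wz, jaw], ...]. A call has 1 to 8 rows; each row shifts and turns the commanded pose from where the row before left it; what a row does not reach is not made up. A row lasts 1/8 s, in which the tool goes at most 62.5 mm and 10.7 degrees, less where a joint would pass 70% of its speed; a pose out of reach is approached as far as the arm can. A call with a gripper value outside its range is refused whole. The fingers move at their own pace and stop on an object; "grip_force" is the grip in N (left out, the last holds). Time passes only in rows, so rows that do not move let the fingers close. It gives the time, the measured TCP pose, the force and the opening at its end, in the units of the state.
- telemetry.observe(): the state, without advancing time (a new reading comes with each control period).
- vision.grab_frame(name): name is "scene" or "side" or "wrist"; returns the picture (420x560x3 uint8, red, green, blue); there is no depth.
- vision.camera_info(name): a dict with "mtx" (3x3 intrinsics, pixels), "rvec" (rotation vector, rad) and "tvec" (3), from world to camera coordinates, as OpenCV has them. Camera axes: x right, y down, z forward; pixel columns grow to the right and rows downward; lengths in m; the calibration is good to about 2 mm. A picture is of the moment at which its call begins: read the wrist's pose just before it. camera_info takes no time and is no camera call; for the wrist camera it gives the pose at the moment of the call.
- workorder.job_done(): hands the job in, once; it reports no verdict.
The state is a dict: "clock": time; "qpos": joint angles; "qd": joint speeds; "joint_efforts": joint torques, N m; "position": TCP position; "tool_rot": TCP orientation; "force": force on the tool from outside, world axes, zero at the start; "moment": the same for the moment, N m; "grip_width": finger opening in m.
Only numpy, scipy, OpenCV 4.12 (cv2) and the standard library are available. Lean on these libraries where they do the work, as an engineer would, in place of code of your own. Each camera call takes 0.05 s, during which the arm holds its last target. There are 200 camera calls.

## Working session

There is one attempt and no reset: what is moved stays moved. The work goes in short steps, Python scripts to look and compute and a tool call to move; the robot and the scene stay as the last step left them, time stands still between calls to the robot, and variables do not carry over. Pictures are saved under pics/ and viewed, about 8 in all and at most 12, crops included, and the job is handed in when it is done.

Besides the shell and the picture viewer there is one more tool, called after "Request:" as name(argument=value, ...) on one line, values as JSON. play_rows: Moves the arm, as the interface text tells. Its arguments: {"type":"object","properties":{"deltas":{"type":"array","items":{"type":"array","items":{"type":"number"}}},"grip_force":{"type":"number"}},"required":["deltas"]}

```bash
mkdir -p pics
python3 - <<'E'
from workcell import telemetry, vision
import cv2
print(telemetry.observe())
for n in("scene","side"):
    im=vision.grab_frame(n); cv2.imwrite(f"pics/{n}0.png",im[:,:,::-1])
    print(n,vision.camera_info(n))
E
```

```text
{'clock': 0.0, 'qpos': array([-1.4102002 ,  0.52204887, -0.03632589,  1.59996734,  0.0211952 ,
        1.02108513, -0.11278543]), 'qd': array([-1.52918429e-03,  1.25438766e-03, -2.13038457e-04,  9.35329420e-04,
        2.13168360e-04,  1.76518141e-03, -1.27987810e-05]), 'joint_efforts': array([ 5.88291459e-04, -9.27068281e+01,  1.98021345e+00, -3.69948220e+01,
        1.79374247e-02,  7.73346779e-03,  9.09471453e-06]), 'position': array([0.14293155, 0.60811139, 0.23071858]), 'tool_rot': array([-1.5037215 ,  1.56967243, -1.73451759]), 'force': array([ 0.17742025, -0.51636707, -0.74723853]), 'moment': array([ 0.00022434,  0.01205096, -0.03903469]), 'grip_width': 0.08518649158777901}
scene {'mtx': array([[437.96259483,   0.        , 285.41038413],
       [  0.        , 437.96259483, 204.80422691],
       [  0.        ,   0.        ,   1.        ]]), 'rvec': array([ 2.31435679,  0.93766711, -0.30934351]), 'tvec': array([-0.44472988, -0.22828207,  1.27870823])}
side {'mtx': array([[455.70899468,   0.        , 281.05042449],
       [  0.        , 455.70899468, 216.01715734],
       [  0.        ,   0.        ,   1.        ]]), 'rvec': array([ 2.20106364, -0.55227193,  0.23516855]), 'tvec': array([-0.49517239,  0.27305578,  1.04913212])}
```

View pics/scene0.png

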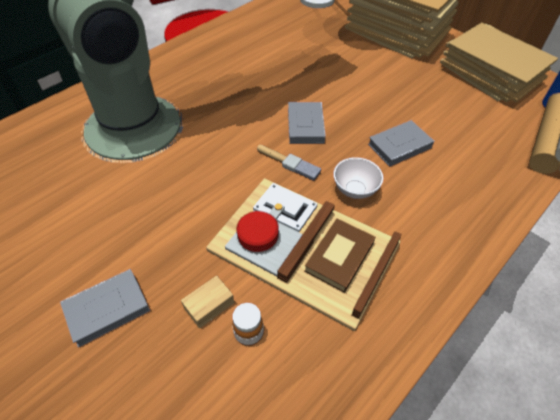

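View pics/side0.png

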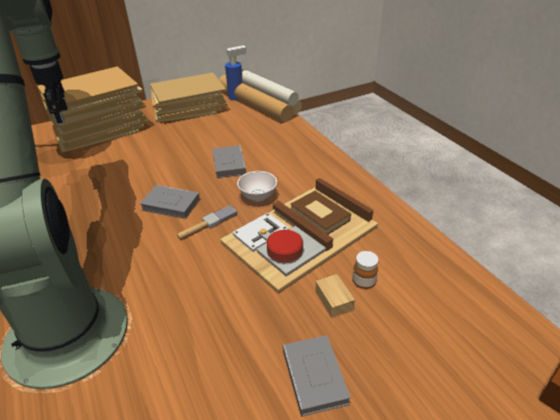

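The scene view shows the board with corners at about (263,180), (209,247), (355,322) and (400,237). The knob is at (258,230), the bowl at (358,180), the block at (208,300) and the jar at (248,323). The side view agrees.

```bash
cat > h.py <<'E'
import numpy as np, cv2
from workcell import telemetry, vision
def ray(n,uv,z):
    c=vision.camera_info(n); R=cv2.Rodrigues(c['rvec'])[0]
    o=-R.T@c['tvec']; d=R.T@np.linalg.inv(c['mtx'])@np.array([uv[0],uv[1],1.])
    return (o+d*(z-o[2])/d[2])[:2]
def red(im):
    h=cv2.cvtColor(im,cv2.COLOR_RGB2HSV)
    m=(((h[...,0]<6)|(h[...,0]>174))&(h[...,1]>200)&(h[...,2]>90)).astype(np.uint8)
    m[:150]=0
    n,l,s,c=cv2.connectedComponentsWithStats(m); i=1+s[1:,4].argmax(); return c[i],s[i]
E
python3 - <<'E'
from h import *
P=dict(scene=[(263,180),(209,247),(355,322),(400,237)],side=[(222,240),(281,286),(377,226),(320,181)])
J=dict(scene=[(-160,120),(-160,-130),(218,-130),(218,120)],side=[(-160,120),(-160,-130),(218,-130),(218,120)])
for n in P:
    W=np.array([ray(n,p,.018) for p in P[n]]); j=np.array(J[n])/1000.
    a=j-j.mean(0); b=W-W.mean(0)
    th=np.arctan2((a[:,0]*b[:,1]-a[:,1]*b[:,0]).sum(),(a*b).sum())
    R=np.array([[np.cos(th),-np.sin(th)],[np.sin(th),np.cos(th)]]); t=W.mean(0)-R@j.mean(0)
    print(n,np.degrees(th),t,'\nres',(W-(j@R.T+t)).round(4).tolist())
    im=cv2.imread(f'pics/{n}0.png')[:,:,::-1].copy(); c,s=red(im); k=ray(n,c,.06)
    print(' knob',c,s,k,'jig',R.T@(k-t))
    for nm,p in dict(scene=dict(bowl=(358,180),jar=(247,322),block=(208,300),brush=(310,170)),side=dict(bowl=(257,187),jar=(366,270),block=(335,295))).get(n).items():
        w=ray(n,p,.03); print(nm,w,(R.T@(w-t)).round(3))
E
```

```text
scene 14.604209674875976 [0.60830789 0.03960953] 
res [[0.0078, -0.0061], [0.0033, 0.006], [-0.0098, 0.0012], [-0.0014, -0.0011]]
 knob [256.98885794 229.06685237] [ 238  212   39   35 1077] [ 0.55435403 -0.02849252] jig [-0.06938192 -0.05229777]
bowl [0.6120227  0.27238436] [0.062 0.224]
jar [ 0.68848329 -0.18665154] [ 0.021 -0.239]
block [ 0.59545073 -0.21010981] [-0.075 -0.238]
brush [0.50114542 0.21211223] [-0.06   0.194]
side 12.759663076441225 [0.61677831 0.03731618] 
res [[-0.0028, -0.0111], [0.007, 0.0046], [-0.0171, -0.0092], [0.013, 0.0156]]
 knob [284.5 231. ] [284 231   2   1   2] [0.57877897 0.01508697] jig [-0.04197054 -0.01328765]
bowl [0.61702038 0.27218859] [0.052 0.229]
jar [ 0.7043228  -0.18505129] [ 0.036 -0.236]
block [ 0.59141897 -0.21673687] [-0.081 -0.242]
```

Run:
```python
import cv2,numpy as np
a=cv2.imread('pics/scene0.png')[165:345,190:420]; a=cv2.resize(a,None,fx=3.4,fy=3.3,interpolation=cv2.INTER_CUBIC)
cv2.imwrite('pics/c1.png',a)
b=cv2.imread('pics/side0.png')[160:300,200:400]; b=cv2.resize(b,None,fx=4,fy=4,interpolation=cv2.INTER_CUBIC)
cv2.imwrite('pics/c2.png',b)
```

```text
(no output)
```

View pics/c1.png

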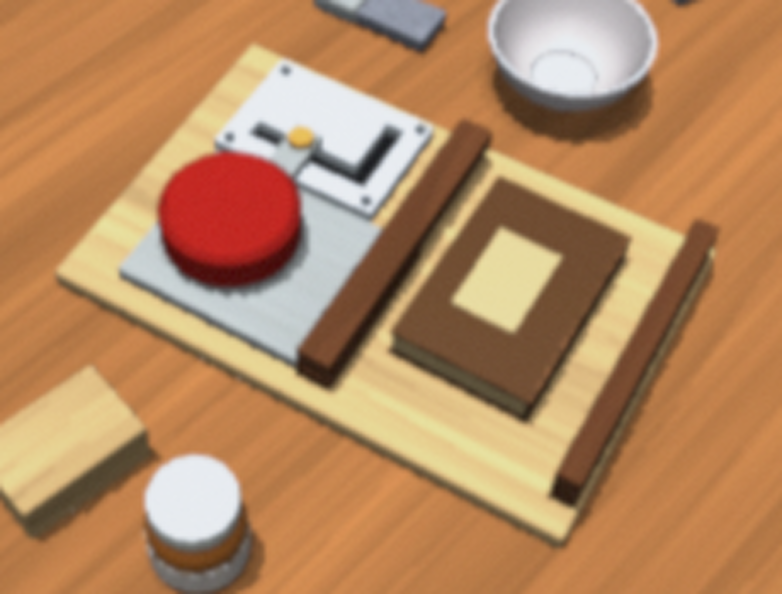

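View pics/c2.png

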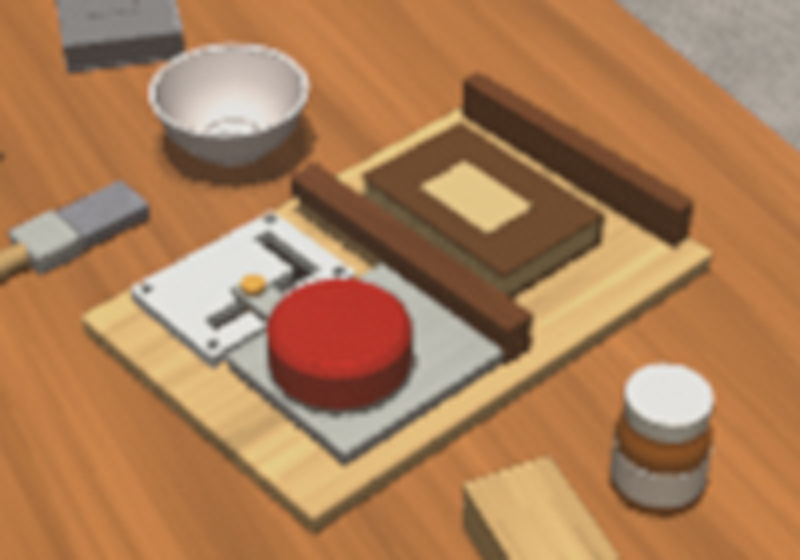

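```bash
cat >> h.py <<'E'
def px(n,p): return (p[0]/3.4+190-.4,p[1]/3.3+165-.4) if n=='scene' else (p[0]/4+200-.4,p[1]/4+160-.4)
E
python3 - <<'E'
from h import *
D=[('scene',(253,45),.018,-160,120),('scene',(60,272),.018,-160,-130),('scene',(562,533),.018,218,-130),
('scene',(283,60),.03,-125,107),('scene',(217,140),.03,-125,15),('scene',(372,215),.03,3,15),('scene',(433,126),.03,3,107),
('side',(85,318),.018,-160,120),('side',(313,516),.018,-160,-130),('side',(710,250),.018,218,-130),
('side',(131,291),.03,-125,107),('side',(212,362),.03,-125,15),('side',(272,213),.03,3,107)]
W=np.array([ray(d[0],px(d[0],d[1]),d[2]) for d in D]); j=np.array([d[3:] for d in D])/1000.
a=j-j.mean(0); b=W-W.mean(0)
th=np.arctan2((a[:,0]*b[:,1]-a[:,1]*b[:,0]).sum(),(a*b).sum())
R=np.array([[np.cos(th),-np.sin(th)],[np.sin(th),np.cos(th)]]); t=W.mean(0)-R@j.mean(0)
print(np.degrees(th),t,'\n',((W-(j@R.T+t))*1000).round(1).tolist())
np.savez('jig.npz',R=R,t=t)
for n,p,z in [('scene',(230,205),.072),('side',(340,332),.072),('scene',(301,135),.045),('side',(253,284),.045)]:
    w=ray(n,px(n,p),z); print(n,w,R.T@(w-t))
print(R@[-.15,-.05]+t,R@[-.07,-.05]+t,R@[-.02,-.13]+t)
from scipy.spatial.transform import Rotation as Ro
T=Ro.from_euler('xyz',telemetry.observe()['tool_rot']).as_matrix(); print(T.round(3))
print(vision.camera_info('wrist'))
E
```

```text
13.62622464856243 [0.61023474 0.03733424] 
 [[2.0, -0.8], [1.4, 3.3], [-5.1, 0.6], [-0.1, 1.1], [-0.3, 2.2], [0.0, -0.1], [-1.6, 0.5], [3.5, -3.3], [0.3, 2.7], [-1.1, 0.9], [1.2, -1.3], [-1.1, -3.9], [0.9, -1.8]]
scene [ 0.55660368 -0.02923682] [-0.06780479 -0.05206252]
side [ 0.55158579 -0.03699768] [-0.0745098  -0.05842279]
scene [0.53271768 0.06143725] [-0.06965685  0.0416866 ]
side [0.53544476 0.06040417] [-0.06724991  0.04004013]
[ 0.4762361  -0.04659647] [ 0.55398436 -0.02774951] [ 0.62142398 -0.09371843]
[[-0.     0.229  0.973]
 [-0.001  0.973 -0.229]
 [-1.    -0.001  0.   ]]
{'mtx': array([[329.36133166,   0.        , 283.30408773],
       [  0.        , 329.36133166, 212.61564184],
       [  0.        ,   0.        ,   1.        ]]), 'rvec': array([-2.28427044, -1.81042351, -0.24908693]), 'tvec': array([-0.62453804, -0.03609322,  0.37962343])}
```

The pin is already about 31 mm along the long leg. The jig is at roughly (610, 37) mm with yaw 13.6°. I'll close the fingers, align the tool's y axis with jig x, and go round to a point behind the knob.

Request:
play_rows(deltas=[[38,-35,0,0,0,-7.9,0],[38,-35,0,0,0,-7.9,0],[38,-35,0,0,0,-7.9,0],[38,-35,0,0,0,-7.9,0],[38,-35,0,0,0,-7.9,0],[38,-35,0,0,0,-7.9,0],[38,-35,0,0,0,-7.9,0],[38,-35,0,0,0,-7.9,0]])

```text
clock: 1.1
position: [0.4479, 0.3271, 0.2312]
tool_rot: [-1.368, 1.571, -2.706]
force: [0.9, 1.1, -0.8]
grip_width: -0.0002
```

Request:
play_rows(deltas=[[3,-47,0,0,0,0,0],[3,-47,0,0,0,0,0],[3,-47,0,0,0,0,0],[3,-47,0,0,0,0,0],[3,-47,0,0,0,0,0],[3,-47,0,0,0,0,0],[3,-46,0,0,0,0,0],[3,-46,0,0,0,0,0]])

```text
clock: 2.1
position: [0.4708, -0.047, 0.2313]
tool_rot: [-3.093, 1.571, 1.857]
force: [1.3, 0.6, 1.1]
grip_width: -0.0
```

Run:
```python
from h import *
from scipy.spatial.transform import Rotation as Ro
s=telemetry.observe(); print(s['position'],Ro.from_euler('xyz',s['tool_rot']).as_matrix().round(3).tolist())
im=vision.grab_frame('wrist'); cv2.imwrite('pics/w1.png',im[:,:,::-1])
```

```text
[ 0.47084963 -0.04699032  0.23127584] [[-0.0, 0.972, 0.235], [0.0, 0.235, -0.972], [-1.0, -0.0, -0.0]]
```

View pics/w1.png

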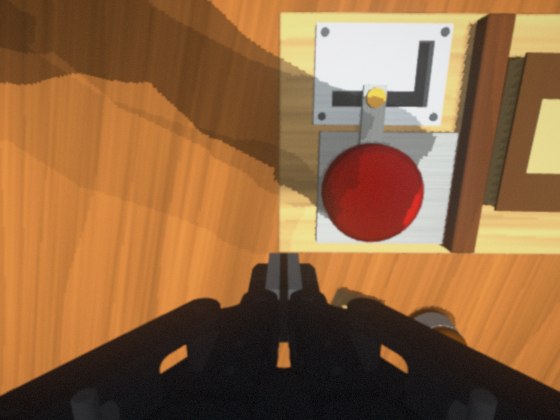

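The wrist view shows the board aligned with the image, its left edge at column 280. The knob top is at (374,191) and the pin head at (376,98).

Run:
```python
from h import *
g=np.load('jig.npz'); R,t=g['R'],g['t']
for nm,p,z in [('knob',(374,191),.072),('pin',(376,97),.046),('c1',(280,13),.018),('c2',(279,252),.018),('p1',(315,22),.03),('p2',(453,24),.03),('p3',(313,123),.03),('p4',(442,126),.03)]:
    w=ray('wrist',p,z); print(nm,w.round(4),(R.T@(w-t)*1000).round(1))
s=telemetry.observe(); print('tcp',R.T@(s['position'][:2]-t))
```

```text
knob [ 0.5529 -0.0292] [-71.4 -51.2]
pin [0.5356 0.054 ] [-68.6  33.8]
c1 [0.4294 0.109 ] [-158.8  112.3]
c2 [ 0.4845 -0.132 ] [-162.1 -134.9]
p1 [0.4638 0.1061] [-126.1  101.3]
p2 [0.5899 0.1342] [ 3.1 98.9]
p3 [0.4851 0.0175] [-126.2   10.2]
p4 [0.613  0.0448] [4.5 6.6]
tcp [-0.15686834 -0.05464981]
```

Request:
play_rows(deltas=[[0,0,-30,0,0,0,0],[0,0,-30,0,0,0,0],[0,0,-30,0,0,0,0],[0,0,-30,0,0,0,0],[0,0,-30,0,0,0,0],[0,0,-28,0,0,0,0],[0,0,0,0,0,0,0]])

```text
clock: 3.02
position: [0.4698, -0.0457, 0.052]
tool_rot: [-1.765, 1.567, -3.099]
force: [0.5, -0.8, 1.2]
grip_width: -0.0
```

Request:
play_rows(deltas=[[7.3,1.8,0,0,0,0,0],[7.3,1.8,0,0,0,0,0],[7.3,1.8,0,0,0,0,0],[7.3,1.8,0,0,0,0,0],[7.3,1.8,0,0,0,0,0],[7.3,1.8,0,0,0,0,0],[7.3,1.8,0,0,0,0,0],[7.3,1.8,0,0,0,0,0]])

```text
clock: 4.03
position: [0.5295, -0.0314, 0.0533]
tool_rot: [-1.563, 1.57, -2.897]
force: [-4.5, -2.7, 6.8]
grip_width: -0.0001
```

Request:
play_rows(deltas=[[2.9,0.7,0,0,0,0,0],[2.9,0.7,0,0,0,0,0],[0,0,0,0,0,0,0]])

```text
clock: 4.4
position: [0.5354, -0.03, 0.0533]
tool_rot: [-0.984, 1.57, -2.318]
force: [-1.7, -1.4, 3.0]
grip_width: 0.0001
```

Request:
play_rows(deltas=[[1.9,0.5,0,0,0,0,0],[1.9,0.5,0,0,0,0,0],[0,0,0,0,0,0,0]])

```text
clock: 4.78
position: [0.539, -0.029, 0.0532]
tool_rot: [-1.183, 1.57, -2.517]
force: [-4.3, -2.9, 3.8]
grip_width: 0.0002
```

Request:
play_rows(deltas=[[1,0.25,0,0,0,0,0],[1,0.25,0,0,0,0,0],[0,0,0,0,0,0,0]])

```text
clock: 5.15
position: [0.5409, -0.0285, 0.0532]
tool_rot: [-1.371, 1.57, -2.705]
force: [-4.0, -2.9, 4.0]
grip_width: 0.0002
```

Run:
```python
from h import *
im=vision.grab_frame('side'); cv2.imwrite('pics/s2.png',im[:,:,::-1])
b=cv2.resize(im[160:300,200:400,::-1],None,fx=4,fy=4,interpolation=cv2.INTER_CUBIC); cv2.imwrite('pics/c3.png',b)
```

```text
(no output)
```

View pics/c3.png

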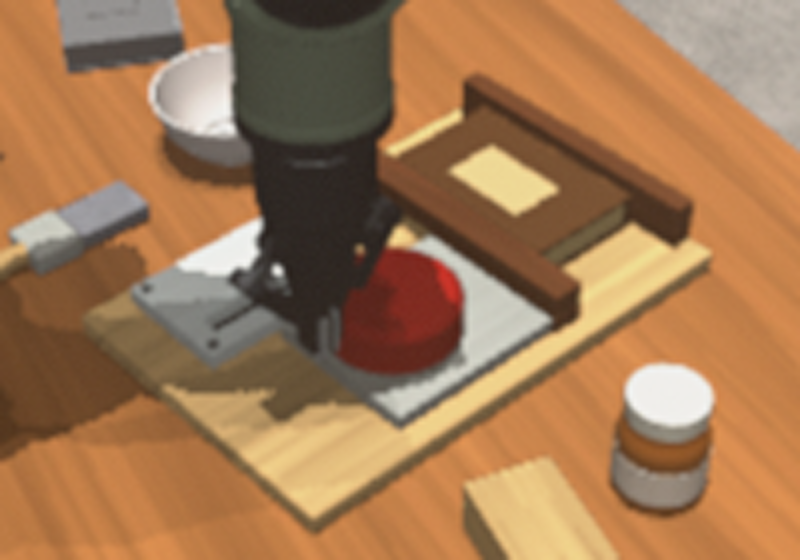

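The knob top is now at about (402,297) in the crop. The book is almost at the fence and nothing else has moved. I'll keep pushing in small steps until it hits the stop.

Request:
play_rows(deltas=[[1,0.25,0,0,0,0,0],[1,0.25,0,0,0,0,0],[0,0,0,0,0,0,0]])

```text
clock: 5.58
position: [0.5421, -0.0281, 0.0532]
tool_rot: [-1.72, 1.569, -3.054]
force: [-9.0, -3.6, 7.9]
grip_width: 0.0002
```

Request:
play_rows(deltas=[[1,0.25,0,0,0,0,0],[1,0.25,0,0,0,0,0],[0,0,0,0,0,0,0]])

```text
clock: 5.95
position: [0.5425, -0.028, 0.053]
tool_rot: [-1.766, 1.566, -3.101]
force: [-17.7, -5.9, 15.8]
grip_width: 0.0001
```

Request:
play_rows(deltas=[[1,0.25,0,0,0,0,0],[1,0.25,0,0,0,0,0],[0,0,0,0,0,0,0]])

```text
clock: 6.32
position: [0.5428, -0.0279, 0.0529]
tool_rot: [-1.774, 1.563, -3.11]
force: [-28.9, -7.7, 24.7]
grip_width: -0.0
```

The stop is reached: the force rose to 29 N and the TCP is at jig x ≈ -81. Next I back off and go round to the knob's -y side.

Request:
play_rows(deltas=[[-16.5,-4,0,0,0,0,0],[-16.5,-4,0,0,0,0,0],[6.6,-27.2,0,0,0,0,0],[6.6,-27.2,0,0,0,0,0],[6.6,-27.2,0,0,0,0,0],[29.2,7.1,0,0,0,0,0],[29.2,7.1,0,0,0,0,0],[29.2,7.1,0,0,0,0,0]])

```text
clock: 7.32
position: [0.6227, -0.0945, 0.0532]
tool_rot: [1.779, 1.57, 0.446]
force: [-0.0, -0.4, -0.1]
grip_width: 0.0003
```

Run:
```python
from h import *
g=np.load('jig.npz'); R,t=g['R'],g['t']
im=vision.grab_frame('side'); cv2.imwrite('pics/s3.png',im[:,:,::-1])
s=telemetry.observe(); print('tcp',R.T@(s['position'][:2]-t),s['position'],s['force'])
b=cv2.resize(im[160:300,200:400,::-1],None,fx=4,fy=4,interpolation=cv2.INTER_CUBIC); cv2.imwrite('pics/c4.png',b)
```

```text
tcp [-0.01513601 -0.13011485] [ 0.62617812 -0.09268415  0.05331334] [-2.00542342  2.52142759  0.54788373]
```

View pics/c4.png

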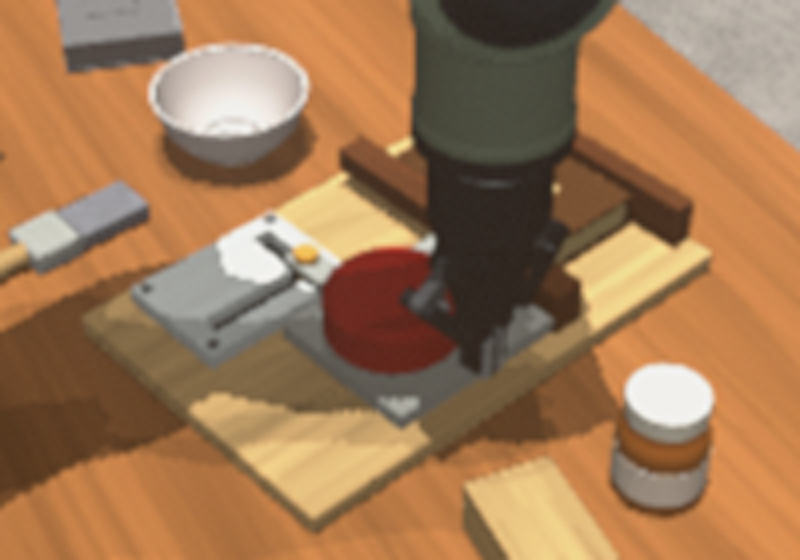

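The pin is at the corner. I'll centre on the knob and push along jig +y.

Request:
play_rows(deltas=[[-6.3,-1.5,0,0,0,0,0],[-1.65,6.8,0,0,0,0,0],[-1.65,6.8,0,0,0,0,0],[-1.65,6.8,0,0,0,0,0],[-1.65,6.8,0,0,0,0,0],[-1.65,6.8,0,0,0,0,0],[-1.65,6.8,0,0,0,0,0],[-1.65,6.8,0,0,0,0,0]])

```text
clock: 8.38
position: [0.6036, -0.0486, 0.0534]
tool_rot: [1.196, 1.57, -0.138]
force: [1.3, -2.2, 1.4]
grip_width: 0.0003
```

Request:
play_rows(deltas=[[-0.9,3.9,0,0,0,0,0],[-0.9,3.9,0,0,0,0,0],[0,0,0,0,0,0,0]])

```text
clock: 8.75
position: [0.6015, -0.0407, 0.0532]
tool_rot: [-2.37, 1.57, 2.58]
force: [0.3, -0.1, -0.2]
grip_width: 0.0002
```

Request:
play_rows(deltas=[[-0.5,1.9,0,0,0,0,0],[-0.5,1.9,0,0,0,0,0],[0,0,0,0,0,0,0]])

```text
clock: 9.12
position: [0.6006, -0.0372, 0.0532]
tool_rot: [-1.959, 1.57, 2.99]
force: [0.0, -1.0, 0.4]
grip_width: 0.0003
```

Request:
play_rows(deltas=[[-0.5,1.9,0,0,0,0,0],[0,0,0,0,0,0,0]])

```text
clock: 9.38
position: [0.6001, -0.0353, 0.0532]
tool_rot: [-2.08, 1.57, 2.869]
force: [0.3, -0.3, -1.2]
grip_width: 0.0002
```

Request:
play_rows(deltas=[[-0.5,1.9,0,0,0,0,0],[-0.3,1,0,0,0,0,0],[0,0,0,0,0,0,0]])

```text
clock: 9.75
position: [0.5994, -0.0324, 0.0533]
tool_rot: [-2.812, 1.571, 2.137]
force: [1.2, -0.5, -0.6]
grip_width: 0.0004
```

Request:
play_rows(deltas=[[-0.3,1,0,0,0,0,0],[-0.3,1,0,0,0,0,0],[0,0,0,0,0,0,0]])

```text
clock: 10.12
position: [0.599, -0.0309, 0.0534]
tool_rot: [0.58, 1.57, -0.754]
force: [2.4, -4.7, -2.1]
grip_width: 0.0003
```

Request:
play_rows(deltas=[[-0.3,1,0,0,0,0,0],[-0.3,1,0,0,0,0,0],[0,0,0,0,0,0,0]])

```text
clock: 10.5
position: [0.5988, -0.0305, 0.0535]
tool_rot: [0.383, 1.568, -0.952]
force: [5.5, -11.4, -4.0]
grip_width: 0.0003
```

Request:
play_rows(deltas=[[-0.3,1,0,0,0,0,0],[-0.3,1,0,0,0,0,0],[0,0,0,0,0,0,0]])

```text
clock: 10.88
position: [0.5985, -0.0302, 0.0536]
tool_rot: [0.302, 1.566, -1.034]
force: [8.3, -20.1, -6.1]
grip_width: 0.0001
```

Request:
play_rows(deltas=[[3,-12,0,0,0,0,0],[5,-20,0,0,0,0,0],[5,-20,0,0,0,0,0],[0,0,40,0,0,0,0],[0,0,50,0,0,0,0],[-45,0,50,0,0,0,0],[-55,0,20,0,0,0,0],[-55,0,0,0,0,0,0]])

```text
clock: 11.88
position: [0.458, -0.0796, 0.211]
tool_rot: [1.44, 1.568, 0.105]
force: [0.7, 0.7, -0.3]
grip_width: 0.0002
```

Run:
```python
from h import *
s=telemetry.observe(); print(s['position'],s['force'])
ims={n:vision.grab_frame(n) for n in('side','scene')}
b=cv2.resize(ims['side'][160:300,200:400,::-1],(400,280),interpolation=cv2.INTER_CUBIC)
a=cv2.resize(ims['scene'][165:345,190:420,::-1],(690,540),interpolation=cv2.INTER_CUBIC)[:,:400]
b=cv2.resize(ims['side'][160:300,200:400,::-1],(800,560),interpolation=cv2.INTER_CUBIC); cv2.imwrite('pics/c5.png',b)
a=cv2.resize(ims['scene'][165:345,190:420,::-1],None,fx=3.4,fy=3.3,interpolation=cv2.INTER_CUBIC); cv2.imwrite('pics/c6.png',a)
```

```text
[ 0.45795624 -0.07956724  0.21104657] [ 0.66917597  0.67234097 -0.27095801]
```

View pics/c5.png

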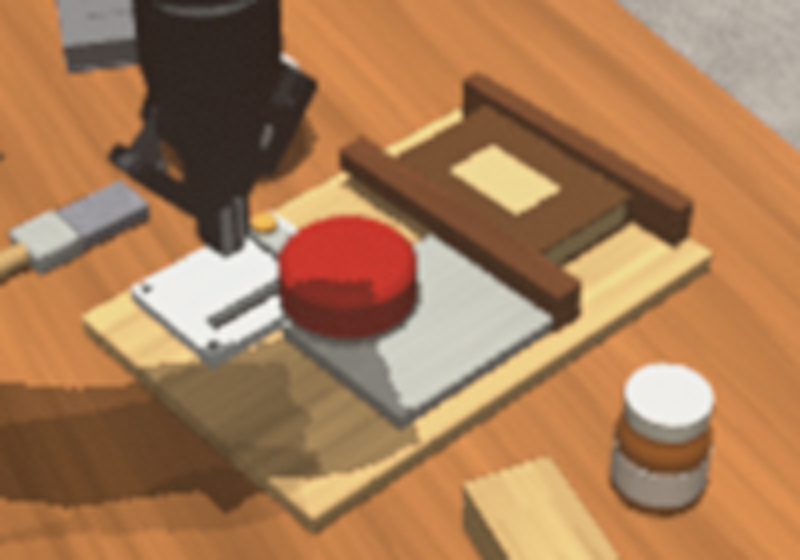

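View pics/c6.png

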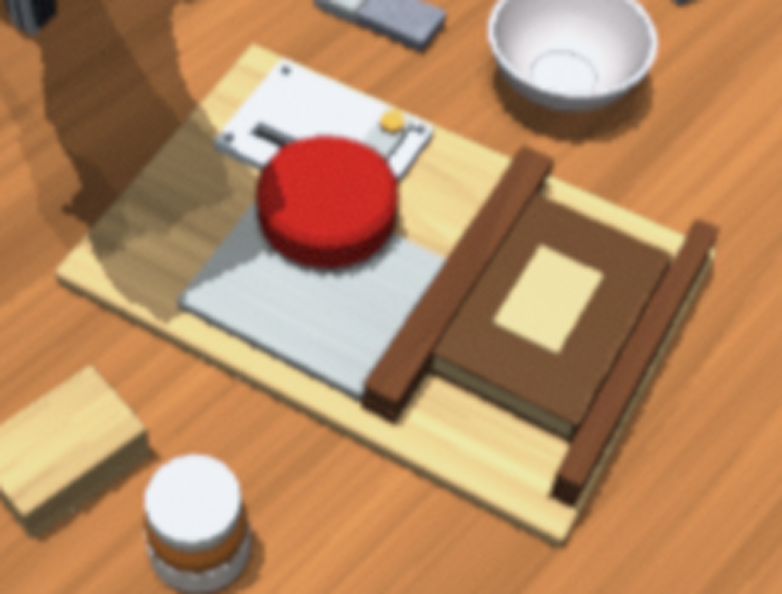

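Run:
```python
from h import *
from workcell import workorder
g=np.load('jig.npz'); R,t=g['R'],g['t']
for n,p,z in [('scene',(392,121),.045),('side',(264,223),.045),('scene',(327,187),.072),('scene',(549,299),.046),('side',(506,180),.046)]:
    print(n,(R.T@(ray(n,px(n,p),z)-t)*1000).round(1))
workorder.job_done()
```

```text
scene [-21.   85.9]
side [-19.5  85.6]
scene [-20.9  -6.6]
scene [139.4   3.6]
side [141.7   3. ]
the job is handed in; nothing more can be done
```

The jig is closed and locked, and I handed the job in at about 12 s of the 38 s allowed; no verdict is reported. I pushed the knob along jig +x with the closed fingers until it hit the stop at about 29 N. I then went round and pushed it along +y to the end of the short leg at about 20 N, and backed the arm clear.

- **Pin:** the last pictures put it at jig (-21, 86) from the scene view and (-20, 86) from the side view. The target is (-20, 85).
- **Book:** it lies flat on the board between jaw and fence. Its centre measured at jig x 139 to 142 mm. That passes the 138 mm limit but is a few mm short of the expected 145 to 147 mm. My jig fit had errors of up to about 5 mm, so I put the difference down to measurement, but I did not confirm it.
- **Other objects:** the brush, jar and block look unmoved in the pictures. The bowl also looks unmoved in the scene view, though the arm hid it in the last side view.
- **Disagreement on the way:** the first wrist view differed from the other two by about 5 mm in jig y. It did not affect the pushes.

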